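# Clamp a frame bar in the vise and pull off its corner connector

## Robot

A 6-joint arm with a two-finger parallel gripper is mounted at the origin on the work surface. World frame = base frame: x ahead of the robot, y to its left, z up, the work surface at z = 0. Lengths are in m, angles in rad, forces in N, time in s.
With the tool pointing down it reaches from about 0.275 to 0.75 m from the base axis. Payload 10.2 kg.
Tool frame: the origin (TCP) lies at the centre of the arm's flange, where the gripper is bolted on; the fingertips stand r.tcp_to_tips ahead of it and the grasp point (between the pads) lies 155 mm ahead of it (r.tcp_to_tips is the distance from the TCP to the fingertips, in m); z points along the fingers, y is the line along which they close (so a half turn about z gives the same grasp; the last joint's range is limited). The gripper opens to 85 mm and grips with 20 to 120 N. Pads are 22 mm wide; open, the fingers measure 114 mm over their backs; the gripper's body (76 mm by 85 mm) begins 54 mm behind the grasp point. The pads swing forward as they close: fully open they stand 13 mm farther back than shut.
Start: joints at [1.009, 0.313, 1.498, -0, 1.331, -0.223], TCP at [0.175, 0.495, 0.405] pointing down, gripper open.
Joint ranges: [-2.94, 2.94], [-0.97, 2.17], [0.19, 2.56], [-1.23, 4.37], [0.02, 3.11], [-2.88, 2.88]. Speed limits (rad/s): [2.39, 2.39, 3.01, 3.14, 3.14, 3.14].

## Interface

Orientations are given as a unit quaternion [w, x, y, z].
In Python, from workcell import r gives the robot as it stands.
- The arm moves only by the tool apply_moves, never from a script. Its argument "series" is a list of rows, each an object of numbers: "x", "y", "z": the shift along the tool's x, y, z scaled (see below); "ax", "ay", "az": the turn, a rotation vector about the tool's x, y, z scaled (see below); "hand": the finger opening in mm, from 0 to 85.4. A call has 1 to 10 rows; each row shifts and turns the commanded pose from where the row before left it, along the tool's axes as they then stand; what a row does not reach is not made up. The controller multiplies each number of a shift by 40 mm and each number of a turn by 0.1 rad. A row lasts 1/10 s, in which the tool goes at most 50 mm and 8.59 degrees, less where a joint would pass 70% of its speed; a pose out of reach is approached as far as the arm can. A call with a number of a shift or a turn outside -1 to 1 is refused whole. A call with a gripper value outside its range is refused whole. The fingers move at their own pace and stop on an object; "squeeze" is the grip in N (left out, the last holds). Time passes only in rows, so rows that do not move let the fingers close. It gives the time, the measured TCP pose, the force, the opening and the grip force at its end, in the units of the state.
- r.get_state(): the state, without advancing time (a new reading comes with each control period).
- r.grab_frame(name): name is "scene" or "side" or "wrist"; returns the picture (420x560x3 uint8, red, green, blue); there is no depth.
- r.camera_params(name): a dict with "fov_y" (degrees; the focal length in pixels is half the picture's height over the tangent of half this angle, whatever the lens; pixels are square), "cx", "cy" (the principal point, pixels), "view" (4x4, takes a point from world to camera coordinates). Camera axes: x right, y down, z forward; pixel columns grow to the right and rows downward; lengths in m; the calibration is good to about 2 mm. A picture is of the moment at which its call begins: read the wrist's pose just before it. camera_params takes no time and is no camera call; for the wrist camera it gives the pose at the moment of the call.
- r.sign_off(): hands the job in; it is judged then, once.
Trained networks look in the newest picture that a camera, given by its name, has taken for a name from the list of things; names that differ only in an ending like _2 or _b are one class to them, and where a whole thing is asked for, a point or a joint stands for the part that bears it (a point fixed in the world has none). Each returns a list of dicts, best first, with "score" (0 to 1); they miss things now and then, are a little off and sometimes report something else, mostly with a low value. They report only what shows in the picture. A call takes as long as a camera call. They do not tell look-alikes from the thing itself.
- r.spot_in(camera, target): "box" ([left, top, right, bottom] in pixels, round what is visible of it).
- r.tip_of(camera, target): "uv" ([column, row] in pixels: a listed point, or the origin of a listed thing).
The state is a dict: "time": time; "joints": joint angles; "qd": joint speeds; "joint_torque": joint torques, N m; "tool_pos": TCP position; "orientation": TCP orientation; "force": force on the tool from outside, world axes, zero at the start; "torque": the same for the moment, N m; "width": opening from 0.0 (shut) to 1.0 (fully open); "grasp_force": force on a finger pad.
Only numpy, scipy, OpenCV 4.12 (cv2) and the standard library are available. Lean on these libraries where they do the work, as an engineer would, in place of code of your own. Each camera call takes 0.05 s, during which the arm holds its last target. There are 200 camera calls.

## Task

The short black frame bar still has its metal connector snapped into one end. Lay the bar flat on the bed of the open vise, about midway along the jaws and parallel to them, and crank the vise tight on it; then, with the bar held fast, pull the connector straight out of the bar and put it in the shallow white tray. Leave the bar clamped in the vise and leave the other things on the bench where they are.

Things in the scene. Friction and masses are not known exactly. Their poses are not given: they have to be found in the camera images.
- vise: Cast-iron machine vise with bright steel jaws, fixed. Origin on the table under the middle of the fixed jaw's face; x along the jaws, +y into the fixed jaw, z up. Base x +-55, y -150 to 50 mm. Flat bed at z = 70 mm; jaws 90 mm long in x, tops at z = 100. Fixed jaw y 0 to 36; screw bracket y -136 to -118, 60 wide, top z = 106. The crank's axis is parallel to y at x = 0, z = 88 mm.
- jaw: Moving jaw, 90 (x) by 40 (y) by 30 mm, axes as the vise's. Origin at the lower edge of the middle of its gripping face, on the bed; the jaw opening is minus its y in the vise's frame.
- crank (a joint): Crank angle, rad. 0: handle straight up; the handle's centre is at x = 45 sin(a), y = -184, z = 88 + 45 cos(a) mm in the vise's frame. Positive (clockwise seen facing the crank's end, along the vise's +y) closes: opening in mm = 62 - 20 a / 6.283. Starts at -1.0 to 1.6; meets the bar near 8.2. Stays where left. Turning takes about 5 N at the handle; tighten to 10 to 15 N.
- crank_grip (a point): Centre of the crank's handle: a black sleeve 18 mm in diameter and 58 mm long, parallel to the vise's y, that spins freely on its pin, so a gripper holding it from above need not turn with it. The crank arm (10 mm thick) lies on its +y end, 35 mm from this point.
- bar: Loose black hollow frame bar, 150 (x) by 36 (y) by 60 (z) mm, walls 4, about 0.35 kg. Origin at the centre of its underside; x along the bar towards the connector's end. At first it stands on the table on its 36 mm wide underside, x away from the robot within 0.4 rad; in the vise the same side goes down on the bed.
- connector: Bare metal connector: head 42 (x) by 36 (y) by 60 (z) mm, flush with the bar, and a tongue 32 mm long towards -x inside the bar's end, held by a sprung catch. Origin at the centre of the head's underside, at first x = 96 mm in the bar's frame, axes as the bar's. Pulls out along the bar's +x with 8 to 20 N, free after 32 mm. 0.14 kg.
- tray: Shallow open white plastic tray, fixed, outside 150 (x) by 140 (y) by 40 mm high, walls and floor 5 mm. Origin at the centre of its underside. It stands to the left or to the right of the vise, the bar on the other side.
- driver: Bystander: cordless driver lying on its side, 165 by 165 mm, 60 mm high. Origin on the table under the middle of its barrel. Leave it alone.
- tape: Bystander: tape measure, 68 by 35 by 62 mm high, origin at the centre of its underside. Leave it alone.
- jar: Bystander: glass jar, 60 mm in diameter and 70 mm high, origin at the centre of its underside. Leave it alone.
Not all that is in view belongs to the job. What is shaped like the connector but orange is not meant.

How it is judged:
On the way, in this order (a step that is already met when the one before it is completed fails the run):
1. the bar, connector still in it, lies on the vise's bed between the jaws (x of bar in the frame of vise between -0.03 and 0.03 m and y of bar in the frame of vise between -0.06 and -0.008 m and z of bar in the frame of vise between 0.062 and 0.076 m and angle between the x axis of bar and the x axis of vise, either way round below 0.15 rad and angle between bar's own z axis and vertical below 0.1 rad and distance between bar and connector below 0.105 m), for 0.2 s.
2. the vise is cranked tight on the bar (over 15 N) with the connector still in (all of step 1 and contact force between jaw and bar above 15 N and angle between the x axis of bar and the x axis of vise, either way round below 0.06 rad), for 0.3 s.
3. the connector is pulled clear of the bar while the vise holds the bar (x of bar in the frame of vise between -0.03 and 0.03 m and y of bar in the frame of vise between -0.06 and -0.008 m and z of bar in the frame of vise between 0.062 and 0.076 m and angle between the x axis of bar and the x axis of vise, either way round below 0.15 rad and angle between bar's own z axis and vertical below 0.1 rad and contact force between jaw and bar above 15 N and angle between the x axis of bar and the x axis of vise, either way round below 0.06 rad and distance between bar and connector above 0.13 m), for 0.1 s.
At the end, for the whole second after the job is handed in: The connector rests released in the tray (origin inside its walls, under 70 mm above its underside). The bar is still clamped on the bed (origin 62 to 76 mm up, within 30 mm of the jaws' middle, parallel within 0.06 rad, upright within 0.1 rad), the jaw pressing over 15 N (x of bar in the frame of vise between -0.03 and 0.03 m and y of bar in the frame of vise between -0.06 and -0.008 m and z of bar in the frame of vise between 0.062 and 0.076 m and angle between the x axis of bar and the x axis of vise, either way round below 0.15 rad and angle between bar's own z axis and vertical below 0.1 rad and contact force between jaw and bar above 15 N and angle between the x axis of bar and the x axis of vise, either way round below 0.06 rad and x of connector in the frame of tray between -0.07 and 0.07 m and y of connector in the frame of tray between -0.065 and 0.065 m and z of connector in the frame of tray between 0 and 0.07 m and linear speed of each of connector, bar below 0.02 m/s and contact force between the fingers and connector below 0.1 N); the robot touches nothing.
It fails at once if a bystander (driver, tape measure, jar) is moved by more than 30 mm (distance of any of driver, tape, jar from where it was at the start of the episode above 0.03 m).
It also fails if it takes over 72 s, if anything falls off the work surface, if the arm or the gripper's body presses on something with over 40 N, if the wrist force passes 120 N, or if a joint passes its speed limit or range.

## Working session

There is one attempt and no reset: what is moved stays moved. The work goes in short steps, Python scripts to look and compute and a tool call to move; the robot and the scene stay as the last step left them, time stands still between calls to the robot, and variables do not carry over. Pictures are saved under pics/ and viewed, at most 12 in all, crops included, and the job is handed in when it is done.

Besides the shell and the picture viewer there is one more tool, called as name(argument=value, ...) on one line, values as JSON. apply_moves: Moves the arm, as the interface text tells. Its arguments: {"type":"object","properties":{"series":{"type":"array"},"squeeze":{"type":"number"}},"required":["series"]}

```bash
mkdir -p pics; ls; cat > h.py <<'E'
import numpy as np,cv2
from workcell import r
def K(p): return 210/np.tan(np.radians(p['fov_y'])/2)
def ray(cam,uv,p=None):
    p=p or r.camera_params(cam); f=K(p); V=np.array(p['view']); d=np.array([(uv[0]-p['cx'])/f,(uv[1]-p['cy'])/f,1])
    return -V[:3,:3].T@V[:3,3], V[:3,:3].T@d
def onz(cam,uv,z,p=None):
    o,d=ray(cam,uv,p); return o+d*(z-o[2])/d[2]
def proj(cam,P,p=None):
    p=p or r.camera_params(cam); V=np.array(p['view']); c=V[:3,:3]@np.array(P)+V[:3,3]; return K(p)*c[:2]/c[2]+[p['cx'],p['cy']]
def tri(a,b):
    (o1,d1),(o2,d2)=a,b; d1=d1/np.linalg.norm(d1); d2=d2/np.linalg.norm(d2)
    s=np.linalg.lstsq(np.c_[d1,-d2],o2-o1,rcond=None)[0]; p,q=o1+s[0]*d1,o2+s[1]*d2
    return (p+q)/2,np.linalg.norm(p-q)
def save(cam,name):
    i=r.grab_frame(cam); cv2.imwrite('pics/'+name,i[:,:,::-1]); return i
E
cat > a.py <<'E'
from h import *
np.set_printoptions(precision=3,suppress=True)
a=save('scene','sc.png');b=save('side','si.png')
cv2.imwrite('pics/both.png',cv2.resize(np.hstack([a,b])[:,:,::-1],(800,300),interpolation=cv2.INTER_AREA))
print(r.tcp_to_tips,r.get_state())
for t in ['vise','jaw','crank_grip','bar','connector','tray','driver','tape','jar']:
    s=[r.tip_of(c,t)[:3] for c in('scene','side')]
    for c,l in zip(('scene','side'),s): print(t,c,[(np.round(q['uv']),round(q['score'],2),onz(c,q['uv'],0)[:2]) for q in l])
    if s[0] and s[1]: print('  tri',tri(ray('scene',s[0][0]['uv']),ray('side',s[1][0]['uv'])))
E
python3 a.py
```

```text
pics
0.1734 {'time': 0.1, 'joints': array([ 1.009,  0.313,  1.498,  0.   ,  1.331, -0.223]), 'qd': array([-0.   , -0.002, -0.004, -0.   , -0.   , -0.001]), 'joint_torque': array([  0.003, -41.29 , -26.014,  -0.   ,   0.003,  -0.   ]), 'tool_pos': array([0.174, 0.495, 0.404]), 'orientation': array([-0.   ,  0.169,  0.986, -0.001]), 'force': array([-0.167,  0.855,  0.335]), 'torque': array([ 0.009, -0.055,  0.01 ]), 'grasp_force': 0.0, 'width': 1.002270906122647}
vise scene [(array([339., 229.]), 0.66, array([0.486, 0.071]))]
vise side [(array([305., 285.]), 0.97, array([0.502, 0.067])), (array([267., 186.]), 0.42, array([ 0.661, -0.302]))]
  tri (array([0.498, 0.077, 0.015]), np.float64(0.007024239791333669))
jaw scene [(array([320., 202.]), 0.91, array([ 0.441, -0.016]))]
jaw side [(array([312., 244.]), 0.58, array([ 0.503, -0.073]))]
  tri (array([0.495, 0.012, 0.075]), np.float64(0.0036581866096908884))
crank_grip scene [(array([288., 161.]), 0.84, array([ 0.373, -0.171]))]
crank_grip side [(array([337., 198.]), 0.81, array([ 0.459, -0.282]))]
  tri (array([ 0.457, -0.113,  0.113])
[... 992 characters left out ...]
r side [(array([183., 348.]), 0.97, array([0.707, 0.272])), (array([338., 201.]), 0.52, array([ 0.456, -0.268]))]
  tri (array([ 0.708,  0.272, -0.002]), np.float64(0.0015864475740894458))
tape scene [(array([199., 247.]), 0.62, array([ 0.736, -0.173]))]
tape side [(array([233., 209.]), 0.73, array([ 0.729, -0.176])), (array([181., 347.]), 0.35, array([0.712, 0.271]))]
  tri (array([ 0.732, -0.178, -0.005]), np.float64(0.005725564250264615))
jar scene [(array([174., 199.]), 0.88, array([ 0.668, -0.328]))]
jar side [(array([268., 184.]), 0.75, array([ 0.66 , -0.314])), (array([281., 406.]), 0.19, array([0.503, 0.356]))]
  tri (array([ 0.664, -0.335, -0.012]), np.float64(0.003113044326754734))
```

View pics/sc.png

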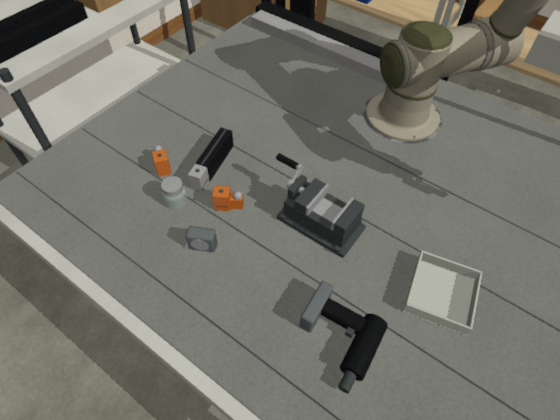

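View pics/si.png

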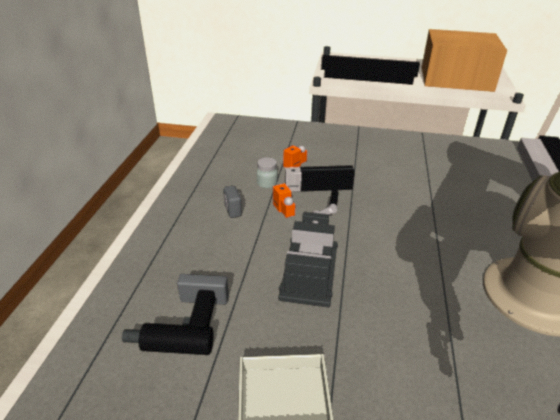

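Candidates in the scene view: grey connector in the bar's end at (199,177), orange look-alikes at (162,162) and (222,198). A second, larger black bar lies on the back shelf. I choose the grey one on the black bar at (216,155), and move the wrist over it to check closely.

apply_moves(series=[{"x": -0.8, "y": -0.94, "z": -0.1}, {"x": -0.8, "y": -0.94, "z": -0.1}, {"x": -0.8, "y": -0.94, "z": -0.1}, {"x": -0.8, "y": -0.94, "z": -0.1}, {"x": -0.8, "y": -0.94, "z": -0.1}, {"x": -0.8, "y": -0.94, "z": -0.1}, {"x": -0.8, "y": -0.94, "z": -0.1}, {"x": -0.8, "y": -0.94, "z": -0.1}, {"x": -0.8, "y": -0.94, "z": -0.1}, {"x": -0.8, "y": -0.94, "z": -0.1}])

```text
schema error: expected keys x, y, z, ax, ay, az, hand
```

apply_moves(series=[{"x": -0.8, "y": -0.94, "hand": 85}, {"x": -0.8, "y": -0.94}, {"x": -0.8, "y": -0.94}, {"x": -0.5, "y": -0.6}, {"az": 1}, {"az": 1}, {"az": 1}, {"az": 1}, {"az": 1}, {"az": 1}])

```text
schema error: expected keys x, y, z, ax, ay, az, hand
```

apply_moves(series=[{"az": 1}, {"az": 1}, {"az": 1}, {"az": 1}, {"az": 1}, {"az": 1}, {"az": 1}, {"az": 1}, {"az": 1}, {"az": 0}])

```text
schema error: expected keys x, y, z, ax, ay, az, hand
```

```bash
cat > b.py <<'E'
from h import *; import sys
np.set_printoptions(precision=3,suppress=True)
s=r.get_state();print(s['time'],s['tool_pos'],s['orientation'],s['joints'])
p=r.camera_params('wrist');a=save('wrist',sys.argv[1])
for q,z in [('bar',0),('connector',0),('vise',0),('jaw',.07),('crank_grip',.112)]:
    l=r.tip_of('wrist',q)[:3]; print(q,[(np.round(t['uv']),round(t['score'],2),onz('wrist',t['uv'],z,p)) for t in l])
E
python3 b.py w1.png
```

```text
1.0 [0.174 0.495 0.405] [0.    0.169 0.986 0.   ] [ 1.009  0.313  1.498 -0.     1.331 -0.223]
bar []
connector []
vise []
jaw []
crank_grip []
```

View pics/w1.png

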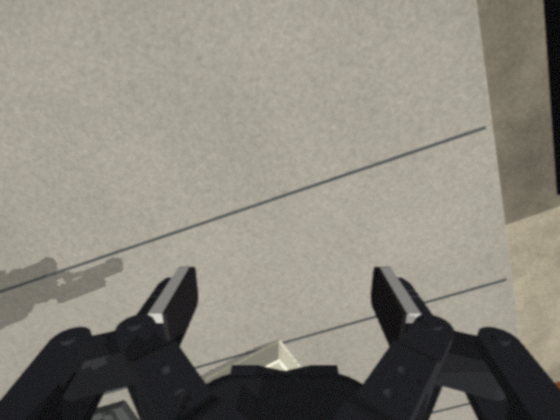

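apply_moves(series=[{"x": -0.7, "y": -0.98, "z": -0.1, "ax": 0, "ay": 0, "az": 0, "hand": 85}, {"x": -0.7, "y": -0.98, "z": -0.1, "ax": 0, "ay": 0, "az": 0, "hand": 85}, {"x": -0.7, "y": -0.98, "z": -0.1, "ax": 0, "ay": 0, "az": 0, "hand": 85}, {"x": -0.7, "y": -0.98, "z": -0.1, "ax": 0, "ay": 0, "az": 0, "hand": 85}, {"x": -0.7, "y": -0.98, "z": -0.1, "ax": 0, "ay": 0, "az": 0, "hand": 85}, {"x": -0.7, "y": -0.98, "z": -0.1, "ax": 0, "ay": 0, "az": 0, "hand": 85}, {"x": -0.7, "y": -0.98, "z": -0.1, "ax": 0, "ay": 0, "az": 0, "hand": 85}, {"x": -0.7, "y": -0.98, "z": -0.1, "ax": 0, "ay": 0, "az": 0, "hand": 85}, {"x": -0.7, "y": -0.98, "z": -0.1, "ax": 0, "ay": 0, "az": 0, "hand": 85}, {"x": -0.7, "y": -0.98, "z": -0.1, "ax": 0, "ay": 0, "az": 0, "hand": 85}])

```text
time: 2.3
tool_pos: [0.308, 0.0305, 0.4452]
orientation: [0.001, 0.169, 0.986, -0.0]
force: [1.2, 1.1, -0.1]
width: 0.994
grasp_force: 0.0
```

apply_moves(series=[{"x": -0.7, "y": -0.98, "z": 0, "ax": 0, "ay": 0, "az": 0, "hand": 85}, {"x": -0.7, "y": -0.98, "z": 0, "ax": 0, "ay": 0, "az": 0, "hand": 85}, {"x": -0.7, "y": -0.98, "z": 0, "ax": 0, "ay": 0, "az": 0, "hand": 85}, {"x": -0.7, "y": -0.98, "z": 0, "ax": 0, "ay": 0, "az": 0, "hand": 85}, {"x": 0, "y": 0, "z": 0, "ax": 0, "ay": 0, "az": 1, "hand": 85}, {"x": 0, "y": 0, "z": 0, "ax": 0, "ay": 0, "az": 1, "hand": 85}, {"x": 0, "y": 0, "z": 0, "ax": 0, "ay": 0, "az": 1, "hand": 85}, {"x": 0, "y": 0, "z": 0, "ax": 0, "ay": 0, "az": 1, "hand": 85}, {"x": 0, "y": 0, "z": 0, "ax": 0, "ay": 0, "az": 1, "hand": 85}, {"x": 0, "y": 0, "z": 0, "ax": 0, "ay": 0, "az": 1, "hand": 85}])

```text
time: 3.3
tool_pos: [0.3618, -0.1527, 0.4448]
orientation: [0.0, 0.454, 0.891, -0.0]
force: [0.9, 0.0, -0.1]
width: 1.001
grasp_force: 0.0
```

apply_moves(series=[{"x": 0, "y": 0, "z": 0, "ax": 0, "ay": 0, "az": 1, "hand": 85}, {"x": 0, "y": 0, "z": 0, "ax": 0, "ay": 0, "az": 1, "hand": 85}, {"x": 0, "y": 0, "z": 0, "ax": 0, "ay": 0, "az": 1, "hand": 85}, {"x": 0, "y": 0, "z": 0, "ax": 0, "ay": 0, "az": 1, "hand": 85}, {"x": 0, "y": 0, "z": 0, "ax": 0, "ay": 0, "az": 1, "hand": 85}, {"x": 0, "y": 0, "z": 0, "ax": 0, "ay": 0, "az": 1, "hand": 85}, {"x": 0, "y": 0, "z": 0, "ax": 0, "ay": 0, "az": 1, "hand": 85}, {"x": 0, "y": 0, "z": 0, "ax": 0, "ay": 0, "az": 1, "hand": 85}, {"x": 0, "y": 0, "z": 0, "ax": 0, "ay": 0, "az": 1, "hand": 85}, {"x": 0, "y": 0, "z": 0, "ax": 0, "ay": 0, "az": 1, "hand": 85}])

```text
time: 4.3
tool_pos: [0.3618, -0.1527, 0.4448]
orientation: [0.0, 0.826, 0.564, 0.0]
force: [-1.0, 0.2, 0.7]
width: 0.995
grasp_force: 0.0
```

apply_moves(series=[{"x": 0, "y": 0, "z": 0, "ax": 0, "ay": 0, "az": 1, "hand": 85}, {"x": 0, "y": 0, "z": 0, "ax": 0, "ay": 0, "az": 1, "hand": 85}, {"x": 0, "y": 0, "z": 0, "ax": 0, "ay": 0, "az": 1, "hand": 85}, {"x": 0, "y": 0, "z": 0, "ax": 0, "ay": 0, "az": 1, "hand": 85}, {"x": 0, "y": 0, "z": 0, "ax": 0, "ay": 0, "az": 1, "hand": 85}, {"x": 0, "y": 0, "z": 0, "ax": 0, "ay": 0, "az": 1, "hand": 85}, {"x": 0, "y": 0, "z": 0, "ax": 0, "ay": 0, "az": 1, "hand": 85}, {"x": 0, "y": 0, "z": 0, "ax": 0, "ay": 0, "az": 1, "hand": 85}, {"x": 0, "y": 0, "z": 0, "ax": 0, "ay": 0, "az": 0, "hand": 85}, {"x": 0, "y": 0, "z": 0, "ax": 0, "ay": 0, "az": 0, "hand": 85}])

```text
time: 5.3
tool_pos: [0.3618, -0.1527, 0.4447]
orientation: [0.0, 0.98, 0.201, 0.0]
force: [-0.6, -0.4, 0.1]
width: 0.995
grasp_force: 0.0
```

```bash
python3 b.py w2.png
```

```text
5.3 [ 0.362 -0.153  0.445] [0.    0.98  0.201 0.   ] [-0.7   -0.018  1.779  0.     1.38   0.465]
bar [(array([449., 128.]), 0.87, array([ 0.497, -0.333,  0.   ]))]
connector [(array([474.,  50.]), 0.98, array([ 0.589, -0.31 ,  0.   ]))]
vise []
jaw []
crank_grip [(array([287.,  73.]), 0.71, array([ 0.465, -0.113,  0.112]))]
```

View pics/w2.png

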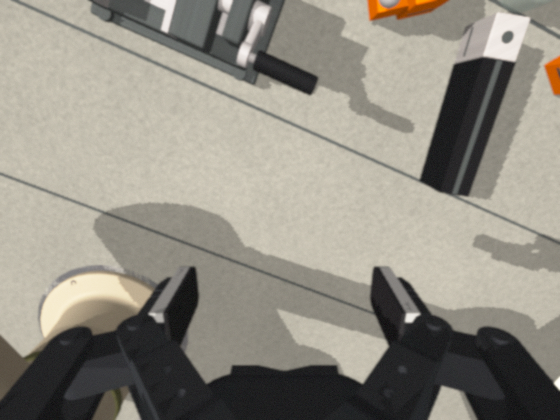

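Close view confirms: grey metal connector at (500,38) in the black bar's far end; orange ones at (400,5) and (555,75). Next, a look at the vise from above.

apply_moves(series=[{"x": 0.38, "y": -0.88, "z": 0, "ax": 0, "ay": 0, "az": 1, "hand": 85}, {"x": 0.38, "y": -0.88, "z": 0, "ax": 0, "ay": 0, "az": 0, "hand": 85}, {"x": 0.38, "y": -0.88, "z": 0, "ax": 0, "ay": 0, "az": 0, "hand": 85}, {"x": 0.38, "y": -0.88, "z": 0, "ax": 0, "ay": 0, "az": 0, "hand": 85}, {"x": 0, "y": 0, "z": 0, "ax": 0, "ay": 0, "az": 0, "hand": 85}, {"x": 0, "y": 0, "z": 0, "ax": 0, "ay": 0, "az": 0, "hand": 85}])

```text
time: 6.2
tool_pos: [0.374, 0.0004, 0.4447]
orientation: [0.0, 0.988, 0.152, -0.0]
force: [0.5, -0.4, 0.6]
width: 0.999
grasp_force: 0.0
```

```bash
python3 - <<'E'
import pickle
from h import *
E
python3 b.py w3.png; python3 - <<'E'
from h import *
p=r.camera_params('wrist'); import pickle; pickle.dump(p,open('p3.pkl','wb')); print(np.round(np.array(p['view']),3).tolist(),p['fov_y'],p['cx'],p['cy'])
E
```

```text
6.2 [0.374 0.    0.445] [ 0.     0.988  0.152 -0.   ] [-0.315 -0.063  1.822 -0.     1.382  0.951]
bar [(array([541., 154.]), 0.82, array([ 0.499, -0.329,  0.   ]))]
connector [(array([507.,  43.]), 0.85, array([ 0.603, -0.214,  0.   ]))]
vise [(array([254.,  54.]), 0.66, array([0.499, 0.076, 0.   ]))]
jaw []
crank_grip [(array([422., 138.]), 0.62, array([ 0.464, -0.115,  0.112]))]
[[0.298, -0.955, 0.0, -0.114], [-0.904, -0.282, 0.321, 0.283], [-0.306, -0.096, -0.947, 0.534], [0.0, 0.0, 0.0, 1.0]] 69.21804131556213 284.0375203597955 207.42726667568883
```

View pics/w3.png

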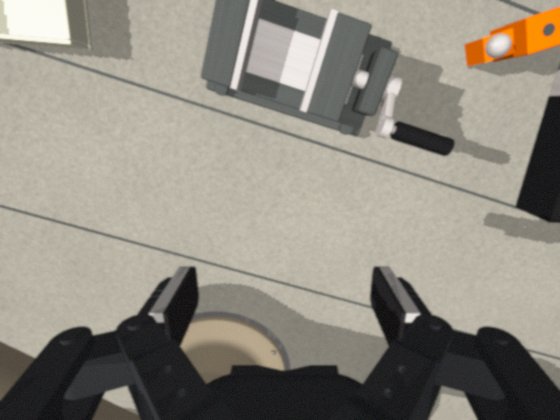

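Shows the vise: fixed jaw strip left (240,40), moving jaw strip (320,60), crank handle (420,138), bracket (375,80). I'll overlay the model poses to refine yaw.

```bash
cat > ov.py <<'E'
from h import *; import pickle,sys
from scipy.spatial.transform import Rotation as R
p3=pickle.load(open('p3.pkl','rb')); s=r.get_state()
def T(pos,q):
    M=np.eye(4);M[:3,:3]=R.from_quat([q[1],q[2],q[3],q[0]]).as_matrix();M[:3,3]=pos;return M
p2=dict(p3); p2['view']=np.array(p3['view'])@T(s['tool_pos'],s['orientation'])@np.linalg.inv(T([.3618,-.1527,.4447],[0,.9796,.2011,0]))
def fr(x,y,a,P):
    c,d=np.cos(a),np.sin(a);return [x+c*P[0]-d*P[1],y+d*P[0]+c*P[1],P[2]]
def draw(im,p,pose,lines,k,o):
    for l in lines:
        q=[((proj(None,fr(*pose,P),p)-o)*k).astype(int).tolist() for P in l]
        for a,b in zip(q,q[1:]): cv2.line(im,a,b,(0,0,255),1)
def rect(x0,x1,y0,y1,z): return [(x0,y0,z),(x1,y0,z),(x1,y1,z),(x0,y1,z),(x0,y0,z)]
v=list(map(float,sys.argv[1:4])); b=list(map(float,sys.argv[4:7])); ang=float(sys.argv[7])
op=.062-.02*ang/6.283
A=cv2.resize(cv2.imread('pics/w3.png')[0:180,190:470],None,fx=2,fy=2,interpolation=cv2.INTER_CUBIC)
hx,hz=.045*np.sin(ang),.088+.045*np.cos(ang)
draw(A,p3,v,[rect(-.055,.055,-.15,.05,0),rect(-.045,.045,0,.036,.1),rect(-.045,.045,-op-.04,-op,.1),rect(-.03,.03,-.136,-.118,.106),rect(hx-.009,hx+.009,-.213,-.155,hz)],2,[190,0])
B=cv2.resize(cv2.imread('pics/w2.png')[0:210,400:560],None,fx=2.8,fy=2.8,interpolation=cv2.INTER_CUBIC)[:, :]
draw(B,p2,b,[rect(-.075,.117,-.018,.018,.06),rect(-.075,.117,-.018,.018,0),[(.075,-.018,.06),(.075,.018,.06)]],2.8,[400,0])
B=cv2.resize(B,None,fx=.53,fy=.6) if 0 else cv2.resize(B,(240,315))
C=np.zeros((360,800,3),np.uint8);C[:,:560]=A;C[:315,560:]=B
cv2.imwrite('pics/'+sys.argv[8],C)
E
python3 ov.py .500 .074 0 .496 -.334 .30 -.9 o1.png
```

```text
(no output)
```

View pics/o1.png

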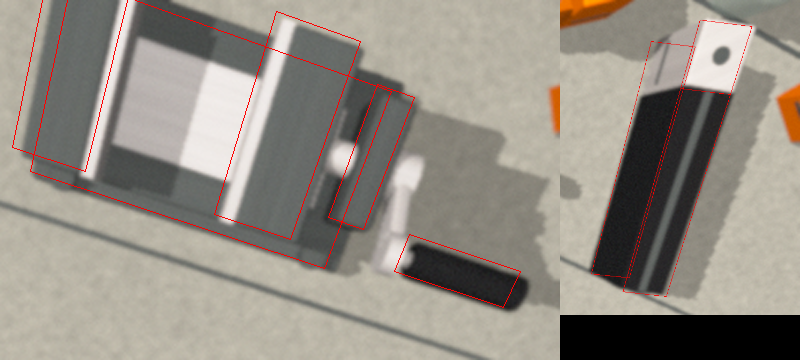

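```bash
python3 ov.py .498 .067 0.0 .496 -.334 .30 -1.0 o2.png
```

```text
(no output)
```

View pics/o2.png

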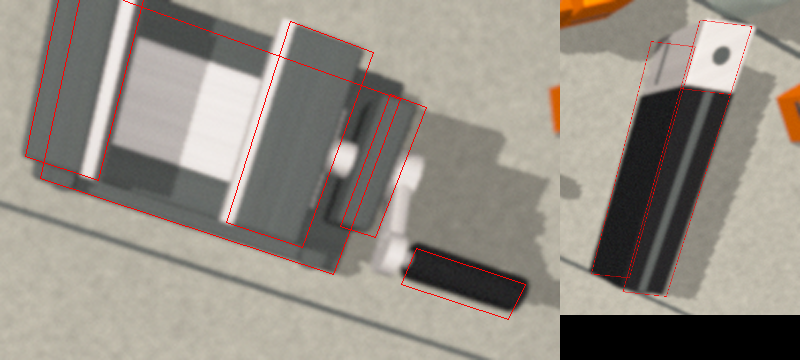

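apply_moves(series=[{"x": 0.1, "y": 1, "z": 0, "ax": 0, "ay": 0, "az": 0, "hand": 85}, {"x": 0.1, "y": 1, "z": 0, "ax": 0, "ay": 0, "az": 0, "hand": 85}, {"x": 0.1, "y": 1, "z": 0, "ax": 0, "ay": 0, "az": 0, "hand": 85}, {"x": 0.1, "y": 1, "z": 0, "ax": 0, "ay": 0, "az": 0, "hand": 85}, {"x": 0.1, "y": 1, "z": 0, "ax": 0, "ay": 0, "az": 0, "hand": 85}, {"x": 0.1, "y": 1, "z": 0, "ax": 0, "ay": 0, "az": 0, "hand": 85}, {"x": 0.1, "y": 1, "z": 0, "ax": 0, "ay": 0, "az": 0, "hand": 85}, {"x": 0.1, "y": 1, "z": 0, "ax": 0, "ay": 0, "az": 0, "hand": 85}, {"x": 0.1, "y": 0.9, "z": 0, "ax": 0, "ay": 0, "az": 0, "hand": 85}, {"x": 0, "y": 0, "z": 0.8, "ax": 0, "ay": 0, "az": 0, "hand": 85}])

```text
time: 7.5
tool_pos: [0.5149, -0.3334, 0.415]
orientation: [0.004, 0.989, 0.149, 0.002]
force: [-0.3, 0.1, -0.5]
width: 0.989
grasp_force: 0.0
```

apply_moves(series=[{"x": 0, "y": 0, "z": 1, "ax": 0, "ay": 0, "az": 0, "hand": 85}, {"x": 0, "y": 0, "z": 1, "ax": 0, "ay": 0, "az": 0, "hand": 85}, {"x": 0, "y": 0, "z": 0, "ax": 0, "ay": 0, "az": 0, "hand": 85}, {"x": 0, "y": 0, "z": 0, "ax": 0, "ay": 0, "az": 0, "hand": 85}])

```text
time: 7.9
tool_pos: [0.5145, -0.3297, 0.3338]
orientation: [0.0, 0.989, 0.151, 0.0]
force: [0.7, -0.0, 0.5]
width: 0.997
grasp_force: 0.0
```

```bash
cat > c.py <<'E'
from h import *; import sys
np.set_printoptions(precision=4,suppress=True)
# usage: x y z(tcp) xangle -> shift and turn in tool units
def tgt(x,y,z,a):
    s=r.get_state(); q=s['orientation']; b=2*np.arctan2(q[2],q[1]); d=np.array([x,y,z])-s['tool_pos']
    c,n=np.cos(b),np.sin(b); print(s['time'],s['tool_pos'],'ang',round(b,3),'j',s['joints'],'| units x %.2f y %.2f z %.2f az %.2f'%((c*d[0]+n*d[1])/.04,(n*d[0]-c*d[1])/.04,-d[2]/.04,-((a-b+np.pi)%(2*np.pi)-np.pi)/.1))
if __name__=='__main__': tgt(*map(float,sys.argv[1:5]))
E
python3 c.py .515 -.328 .208 .30
python3 - <<'E'
from h import *
for t in ('bar','connector'):
    for c in('side','scene'):
        r.grab_frame(c); print(t,c,[(q['score'],onz(c,q['uv'],0)) for q in r.tip_of(c,t)[:3]])
E
```

```text
7.9 [ 0.5145 -0.3297  0.3338] ang 0.302 j [-0.7613  0.5593  1.3193 -0.0001  1.2624  0.5073] | units x 0.02 y -0.04 z 3.14 az 0.02
bar side [(0.82, array([ 0.50479523, -0.34523001,  0.        ]))]
bar scene [(0.91, array([ 0.49927066, -0.33025614,  0.        ]))]
connector side [(0.93, array([ 0.60465601, -0.21513233,  0.        ])), (0.91, array([ 0.60617003, -0.44430941,  0.        ])), (0.62, array([ 0.59790035, -0.30525529,  0.        ]))]
connector scene [(0.83, array([ 0.6043674 , -0.20731354,  0.        ])), (0.63, array([ 0.61209727, -0.42016035,  0.        ])), (0.59, array([ 0.57563861, -0.30575159,  0.        ]))]
```

apply_moves(series=[{"x": 0, "y": 0, "z": 1, "ax": 0, "ay": 0, "az": 0, "hand": 85}, {"x": 0, "y": 0, "z": 1, "ax": 0, "ay": 0, "az": 0, "hand": 85}, {"x": 0, "y": 0, "z": 0.8, "ax": 0, "ay": 0, "az": 0, "hand": 85}, {"x": 0, "y": 0, "z": 0.3, "ax": 0, "ay": 0, "az": 0, "hand": 85}, {"x": 0, "y": 0, "z": 0, "ax": 0, "ay": 0, "az": 0, "hand": 60}, {"x": 0, "y": 0, "z": 0, "ax": 0, "ay": 0, "az": 0, "hand": 20}, {"x": 0, "y": 0, "z": 0, "ax": 0, "ay": 0, "az": 0, "hand": 20}, {"x": 0, "y": 0, "z": 0, "ax": 0, "ay": 0, "az": 0, "hand": 20}, {"x": 0, "y": 0, "z": 0, "ax": 0, "ay": 0, "az": 0, "hand": 20}, {"x": 0, "y": 0, "z": 0, "ax": 0, "ay": 0, "az": 0, "hand": 20}], squeeze=70)

```text
time: 9.3
tool_pos: [0.5148, -0.329, 0.2106]
orientation: [0.001, 0.989, 0.151, 0.001]
force: [-1.4, 3.3, 6.4]
width: 0.417
grasp_force: 68.3
```

apply_moves(series=[{"x": 0, "y": 0, "z": 0, "ax": 0, "ay": 0, "az": 0, "hand": 20}, {"x": 0, "y": 0, "z": 0, "ax": 0, "ay": 0, "az": 0, "hand": 20}, {"x": 0, "y": 0, "z": 0, "ax": 0, "ay": 0, "az": 0, "hand": 20}])

```text
time: 9.6
tool_pos: [0.5148, -0.329, 0.2106]
orientation: [0.001, 0.989, 0.151, 0.001]
force: [-1.7, 2.8, 7.0]
width: 0.416
grasp_force: 68.3
```

apply_moves(series=[{"x": 0, "y": 0, "z": -0.5, "ax": 0, "ay": 0, "az": 0, "hand": 20}, {"x": 0, "y": 0, "z": -1, "ax": 0, "ay": 0, "az": 0, "hand": 20}, {"x": 0, "y": 0, "z": -1, "ax": 0, "ay": 0, "az": 0, "hand": 20}, {"x": 0, "y": 0, "z": -1, "ax": 0, "ay": 0, "az": 0, "hand": 20}, {"x": 0, "y": 0, "z": -1, "ax": 0, "ay": 0, "az": 0.5, "hand": 20}, {"x": 0, "y": 0, "z": 0, "ax": 0, "ay": 0, "az": 1, "hand": 20}, {"x": 0, "y": 0, "z": 0, "ax": 0, "ay": 0, "az": 1, "hand": 20}, {"x": 0, "y": 0, "z": 0, "ax": 0, "ay": 0, "az": 0.3, "hand": 20}, {"x": 0, "y": 0, "z": 0, "ax": 0, "ay": 0, "az": 0, "hand": 20}])

```text
time: 10.5
tool_pos: [0.5144, -0.3289, 0.3887]
orientation: [-0.0, 1.0, 0.011, -0.0]
force: [0.3, -0.4, -5.7]
width: 0.412
grasp_force: 70.5
```

```bash
python3 c.py .5185 .0414 .39 .02
```

```text
10.5 [ 0.5144 -0.3289  0.3887] ang 0.023 j [-0.7605  0.5151  1.2438 -0.0001  1.3832  0.7876] | units x 0.31 y -9.25 z -0.03 az 0.03
```

apply_moves(series=[{"x": 0.03, "y": -0.6, "z": 0, "ax": 0, "ay": 0, "az": 0, "hand": 20}, {"x": 0.03, "y": -1, "z": 0, "ax": 0, "ay": 0, "az": 0, "hand": 20}, {"x": 0.03, "y": -1, "z": 0, "ax": 0, "ay": 0, "az": 0, "hand": 20}, {"x": 0.03, "y": -1, "z": 0, "ax": 0, "ay": 0, "az": 0, "hand": 20}, {"x": 0.03, "y": -1, "z": 0, "ax": 0, "ay": 0, "az": 0, "hand": 20}, {"x": 0.03, "y": -1, "z": 0, "ax": 0, "ay": 0, "az": 0, "hand": 20}, {"x": 0.03, "y": -1, "z": 0, "ax": 0, "ay": 0, "az": 0, "hand": 20}, {"x": 0.03, "y": -1, "z": 0, "ax": 0, "ay": 0, "az": 0, "hand": 20}, {"x": 0.03, "y": -1, "z": 0, "ax": 0, "ay": 0, "az": 0, "hand": 20}, {"x": 0.03, "y": -0.65, "z": 0, "ax": 0, "ay": 0, "az": 0, "hand": 20}])

```text
time: 11.5
tool_pos: [0.5176, 0.0435, 0.3889]
orientation: [-0.0, 1.0, 0.013, 0.0]
force: [0.8, -1.2, -6.8]
width: 0.409
grasp_force: 70.8
```

apply_moves(series=[{"x": 0, "y": 0, "z": 0, "ax": 0, "ay": 0, "az": 0, "hand": 20}, {"x": 0, "y": 0, "z": 0, "ax": 0, "ay": 0, "az": 0, "hand": 20}, {"x": 0, "y": 0, "z": 0, "ax": 0, "ay": 0, "az": 0, "hand": 20}])

```text
time: 11.8
tool_pos: [0.5181, 0.0404, 0.3887]
orientation: [0.0, 1.0, 0.011, -0.0]
force: [1.4, 0.7, -5.7]
width: 0.408
grasp_force: 70.9
```

```bash
python3 c.py .5185 .0414 .2806 .02; python3 - <<'E'
from h import *
a=save('scene','s2.png');b=save('side','d2.png'); w=save('wrist','w4.png')
A=cv2.resize(a[110:260,240:390],(400,400),interpolation=cv2.INTER_CUBIC);B=cv2.resize(b[160:310,240:390],(400,400),interpolation=cv2.INTER_CUBIC)
cv2.imwrite('pics/c2.png',np.hstack([A,B])[:,:,::-1])
E
```

```text
11.8 [0.5181 0.0404 0.3887] ang 0.022 j [-0.1479  0.3141  1.5388 -0.0003  1.2887  1.4006] | units x 0.01 y -0.03 z 2.70 az 0.02
```

View pics/c2.png

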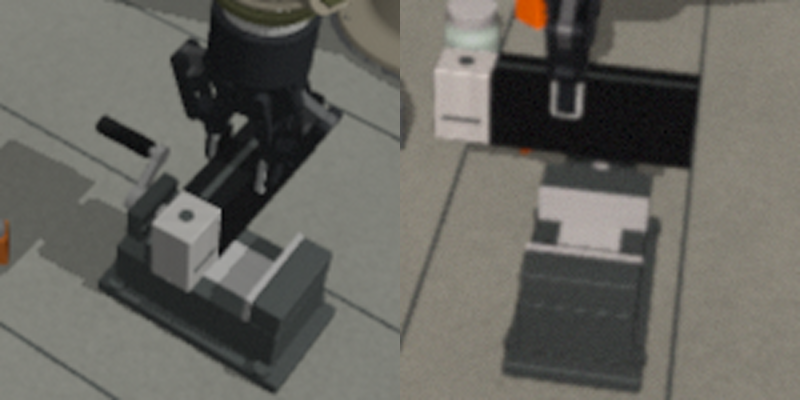

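Bar held level above the jaw gap, connector at the far end (side crop (465,95)). Lowering.

apply_moves(series=[{"x": 0, "y": 0, "z": 0.6, "ax": 0, "ay": 0, "az": 0, "hand": 20}, {"x": 0, "y": 0, "z": 0.6, "ax": 0, "ay": 0, "az": 0, "hand": 20}, {"x": 0, "y": 0, "z": 0.6, "ax": 0, "ay": 0, "az": 0, "hand": 20}, {"x": 0, "y": 0, "z": 0.4, "ax": 0, "ay": 0, "az": 0, "hand": 20}, {"x": 0, "y": 0, "z": 0.3, "ax": 0, "ay": 0, "az": 0, "hand": 20}, {"x": 0, "y": 0, "z": 0.1, "ax": 0, "ay": 0, "az": 0, "hand": 20}, {"x": 0, "y": 0, "z": 0, "ax": 0, "ay": 0, "az": 0, "hand": 20}])

```text
time: 12.65
tool_pos: [0.5182, 0.0409, 0.2847]
orientation: [-0.0, 1.0, 0.011, -0.0]
force: [0.6, 0.4, -5.6]
width: 0.407
grasp_force: 71.0
```

apply_moves(series=[{"x": 0, "y": 0, "z": 0.08, "ax": 0, "ay": 0, "az": 0, "hand": 20}, {"x": 0, "y": 0, "z": 0, "ax": 0, "ay": 0, "az": 0, "hand": 20}, {"x": 0, "y": 0, "z": 0, "ax": 0, "ay": 0, "az": 0, "hand": 20}])

```text
time: 12.95
tool_pos: [0.5182, 0.0411, 0.2819]
orientation: [0.0, 1.0, 0.011, 0.0]
force: [0.1, -0.2, -5.8]
width: 0.41
grasp_force: 71.0
```

Still hanging (force −5.8); lower until contact, then release gently.

apply_moves(series=[{"x": 0, "y": 0, "z": 0.05, "ax": 0, "ay": 0, "az": 0, "hand": 20}, {"x": 0, "y": 0, "z": 0, "ax": 0, "ay": 0, "az": 0, "hand": 20}, {"x": 0, "y": 0, "z": 0, "ax": 0, "ay": 0, "az": 0, "hand": 20}])

```text
time: 13.25
tool_pos: [0.5183, 0.0412, 0.2806]
orientation: [0.0, 1.0, 0.011, 0.001]
force: [-2.5, 1.6, 6.6]
width: 0.412
grasp_force: 72.0
```

apply_moves(series=[{"x": 0, "y": 0, "z": 0, "ax": 0, "ay": 0, "az": 0, "hand": 40}, {"x": 0, "y": 0, "z": 0, "ax": 0, "ay": 0, "az": 0, "hand": 60}, {"x": 0, "y": 0, "z": 0, "ax": 0, "ay": 0, "az": 0, "hand": 75}, {"x": 0, "y": 0, "z": 0, "ax": 0, "ay": 0, "az": 0, "hand": 75}, {"x": 0, "y": 0, "z": -1, "ax": 0, "ay": 0, "az": 0, "hand": 75}, {"x": 0, "y": 0, "z": -1, "ax": 0, "ay": 0, "az": 0, "hand": 75}, {"x": 0, "y": 0, "z": -1, "ax": 0, "ay": 0, "az": 0, "hand": 75}])

```text
time: 13.95
tool_pos: [0.5179, 0.0411, 0.401]
orientation: [0.0, 1.0, 0.011, -0.0]
force: [0.4, -1.0, -0.0]
width: 0.877
grasp_force: 0.0
```

```bash
python3 c.py .40 -.117 .37 .02
```

```text
13.95 [0.5179 0.0411 0.401 ] ang 0.023 j [-0.1466  0.3038  1.5198 -0.0001  1.3182  1.4015] | units x -3.04 y 3.88 z 0.78 az 0.03
```

apply_moves(series=[{"x": 0, "y": 0, "z": 0, "ax": 0, "ay": 0, "az": -1, "hand": 75}, {"x": 0, "y": 0, "z": 0, "ax": 0, "ay": 0, "az": -1, "hand": 75}, {"x": 0, "y": 0, "z": 0, "ax": 0, "ay": 0, "az": -1, "hand": 75}, {"x": 0, "y": 0, "z": 0, "ax": 0, "ay": 0, "az": -1, "hand": 75}, {"x": 0, "y": 0, "z": 0, "ax": 0, "ay": 0, "az": -1, "hand": 75}, {"x": 0, "y": 0, "z": 0, "ax": 0, "ay": 0, "az": -1, "hand": 75}, {"x": 0, "y": 0, "z": 0, "ax": 0, "ay": 0, "az": -1, "hand": 75}, {"x": 0, "y": 0, "z": 0, "ax": 0, "ay": 0, "az": -1, "hand": 75}, {"x": 0, "y": 0, "z": 0, "ax": 0, "ay": 0, "az": -1, "hand": 75}, {"x": 0, "y": 0, "z": 0, "ax": 0, "ay": 0, "az": -1, "hand": 75}])

```text
time: 14.95
tool_pos: [0.5181, 0.0411, 0.3995]
orientation: [0.0, 0.871, 0.491, -0.0]
force: [-0.6, -0.3, -0.2]
width: 0.881
grasp_force: 0.0
```

apply_moves(series=[{"x": 0, "y": 0, "z": 0, "ax": 0, "ay": 0, "az": -1, "hand": 65}, {"x": 0, "y": 0, "z": 0, "ax": 0, "ay": 0, "az": -1, "hand": 65}, {"x": 0, "y": 0, "z": 0, "ax": 0, "ay": 0, "az": -1, "hand": 65}, {"x": 0, "y": 0, "z": 0, "ax": 0, "ay": 0, "az": -1, "hand": 65}, {"x": 0, "y": 0, "z": 0, "ax": 0, "ay": 0, "az": -1, "hand": 65}, {"x": 0, "y": 0, "z": 0, "ax": 0, "ay": 0, "az": -0.7, "hand": 65}, {"x": -1, "y": -0.3, "z": 0, "ax": 0, "ay": 0, "az": 0, "hand": 65}, {"x": -1, "y": -0.3, "z": 0, "ax": 0, "ay": 0, "az": 0, "hand": 65}, {"x": -1, "y": -0.3, "z": 0, "ax": 0, "ay": 0, "az": 0, "hand": 65}, {"x": -0.7, "y": -0.2, "z": 0, "ax": 0, "ay": 0, "az": 0, "hand": 65}])

```text
time: 15.95
tool_pos: [0.4766, -0.1098, 0.3996]
orientation: [0.0, 0.7, 0.714, -0.0]
force: [0.4, -1.2, -0.8]
width: 0.759
grasp_force: 0.0
```

apply_moves(series=[{"x": 0, "y": 0, "z": 0, "ax": 0, "ay": 0, "az": 0, "hand": 65}, {"x": 0, "y": 0, "z": 0, "ax": 0, "ay": 0, "az": 0, "hand": 65}])

```text
time: 16.15
tool_pos: [0.4773, -0.1081, 0.3995]
orientation: [0.0, 0.7, 0.714, 0.0]
force: [-0.2, 0.4, -0.5]
width: 0.761
grasp_force: 0.0
```

```bash
python3 c.py .464 -.130 .272 1.59; python3 - <<'E'
from h import *
R=[]
for c in('scene','side'):
    save(c,c+'3.png'); l=r.tip_of(c,'crank_grip')[:2]; print(c,[(np.round(q['uv']),q['score']) for q in l])
    if l: R.append(ray(c,l[0]['uv']))
    print(c,'model',proj(c,[.4637,-.1178,.112]))
    for t in('bar','connector'): print(t,[(round(q['score'],2),onz(c,q['uv'],.07)) for q in r.tip_of(c,t)[:3]])
if len(R)==2: print(tri(*R))
a=cv2.imread('pics/side3.png')[130:310,230:380]; b=cv2.imread('pics/scene3.png')[110:260,240:390]
cv2.imwrite('pics/c3.png',np.hstack([cv2.resize(a,(400,480),interpolation=2),cv2.resize(b,(400,480),interpolation=2)]))
E
```

```text
16.15 [ 0.4773 -0.1081  0.3995] ang 1.592 j [-0.4626  0.2387  1.6095  0.0002  1.2934 -0.4834] | units x -0.54 y -0.34 z 3.19 az 0.02
scene [(array([288., 162.]), 0.81)]
scene model [284.65792254 160.38522424]
bar [(0.91, array([0.50084683, 0.03911951, 0.07      ]))]
connector [(0.96, array([0.58546662, 0.04960811, 0.07      ])), (0.87, array([ 0.64742654, -0.36835975,  0.07      ])), (0.71, array([ 0.63386389, -0.16983265,  0.07      ]))]
side [(array([336., 199.]), 0.47)]
side model [333.34359621 198.29308987]
bar [(0.83, array([0.49963517, 0.04118983, 0.07      ]))]
connector [(0.75, array([ 0.59504941, -0.32254247,  0.07      ])), (0.72, array([ 0.58734854, -0.11771893,  0.07      ])), (0.7, array([0.59503129, 0.04612873, 0.07      ]))]
(array([ 0.45927446, -0.11030672,  0.11224402]), np.float64(0.006840718551491347))
```

View pics/c3.png

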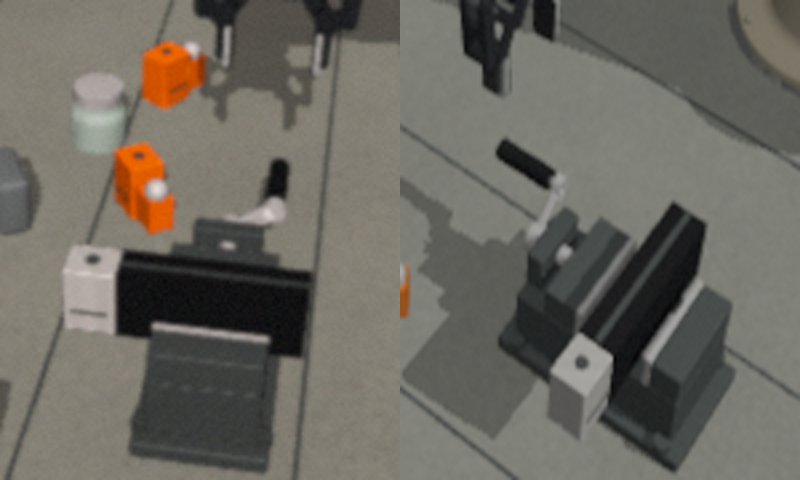

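apply_moves(series=[{"x": -0.45, "y": -0.38, "z": 0.3, "ax": 0, "ay": 0, "az": 0, "hand": 60}, {"x": 0, "y": 0, "z": 1, "ax": 0, "ay": 0, "az": 0, "hand": 60}, {"x": 0, "y": 0, "z": 1, "ax": 0, "ay": 0, "az": 0, "hand": 60}, {"x": 0, "y": 0, "z": 0.7, "ax": 0, "ay": 0, "az": 0, "hand": 60}, {"x": 0, "y": 0, "z": 0.3, "ax": 0, "ay": 0, "az": 0, "hand": 60}, {"x": 0, "y": 0, "z": 0, "ax": 0, "ay": 0, "az": 0, "hand": 60}])

```text
time: 17.15
tool_pos: [0.4626, -0.126, 0.2667]
orientation: [-0.001, 0.699, 0.715, -0.0]
force: [0.1, 0.5, 0.5]
width: 0.704
grasp_force: 0.0
```

apply_moves(series=[{"x": 0, "y": 0, "z": 0, "ax": 0, "ay": 0, "az": 0, "hand": 5}, {"x": 0, "y": 0, "z": 0, "ax": 0, "ay": 0, "az": 0, "hand": 5}, {"x": 0, "y": 0, "z": 0, "ax": 0, "ay": 0, "az": 0, "hand": 5}, {"x": 0, "y": 0, "z": 0, "ax": 0, "ay": 0, "az": 0, "hand": 5}, {"x": 0, "y": 0, "z": 0, "ax": 0, "ay": 0, "az": 0, "hand": 5}, {"x": 0, "y": 0, "z": 0, "ax": 0, "ay": 0, "az": 0, "hand": 5}, {"x": 0, "y": 0, "z": 0, "ax": 0, "ay": 0, "az": 0, "hand": 5}], squeeze=40)

```text
time: 17.85
tool_pos: [0.4628, -0.1263, 0.2683]
orientation: [0.001, 0.699, 0.715, 0.0]
force: [-0.3, -0.2, 5.7]
width: 0.192
grasp_force: 38.9
```

```bash
python3 - <<'E'
from h import *
s=r.get_state();print({k:np.round(s[k],4) for k in('time','tool_pos','force','torque','width','grasp_force','joints')})
w=save('scene','s5.png'); d=save('side','d5.png')
R=[]
for c in('scene','side'):
    for t in('jaw','crank_grip'):print(c,t,[(np.round(q['uv']),q['score'],onz(c,q['uv'],.07 if t=='jaw' else .11)) for q in r.tip_of(c,t)[:2]])
E
```

```text
{'time': np.float64(17.85), 'tool_pos': array([ 0.4628, -0.1263,  0.2683]), 'force': array([-0.3006, -0.1743,  5.6517]), 'torque': array([-0.0304,  0.1366, -0.0395]), 'width': np.float64(0.192), 'grasp_force': np.float64(38.8751), 'joints': array([-0.5113,  0.3766,  1.8028, -0.    ,  0.9607, -0.5331])}
scene jaw [(array([318., 205.]), 0.95, array([0.50186089, 0.01030665, 0.07      ]))]
scene crank_grip [(array([289., 158.]), 0.57, array([ 0.44939576, -0.11504403,  0.11      ])), (array([338., 232.]), 0.4, array([0.56531911, 0.10303898, 0.11      ]))]
side jaw [(array([281., 403.]), 0.29, array([0.49623455, 0.39193694, 0.07      ]))]
side crank_grip [(array([335., 198.]), 0.71, array([ 0.45930305, -0.12240077,  0.11      ]))]
```

```bash
cat > k.py <<'E'
import numpy as np,sys
a,st,n=map(float,sys.argv[1:4])
for i in range(int(n)):
    b=a+st; print('%.2f: y %.2f z %.2f'%(b,1.125*(np.sin(b)-np.sin(a)),-1.125*(np.cos(b)-np.cos(a)))); a=b
E
python3 k.py -1.05 .3 31
```

```text
-0.75: y 0.21 z -0.26
-0.45: y 0.28 z -0.19
-0.15: y 0.32 z -0.10
0.15: y 0.34 z -0.00
0.45: y 0.32 z 0.10
0.75: y 0.28 z 0.19
1.05: y 0.21 z 0.26
1.35: y 0.12 z 0.31
1.65: y 0.02 z 0.34
1.95: y -0.08 z 0.33
2.25: y -0.17 z 0.29
2.55: y -0.25 z 0.23
2.85: y -0.30 z 0.14
3.15: y -0.33 z 0.05
3.45: y -0.33 z -0.05
3.75: y -0.30 z -0.15
4.05: y -0.24 z -0.23
4.35: y -0.16 z -0.29
4.65: y -0.07 z -0.33
4.95: y 0.03 z -0.33
5.25: y 0.13 z -0.31
5.55: y 0.21 z -0.26
5.85: y 0.28 z -0.19
6.15: y 0.32 z -0.09
6.45: y 0.34 z 0.01
6.75: y 0.32 z 0.10
7.05: y 0.27 z 0.19
7.35: y 0.20 z 0.27
7.65: y 0.12 z 0.32
7.95: y 0.02 z 0.34
8.25: y -0.08 z 0.33
```

apply_moves(series=[{"x": 0, "y": 0.21, "z": -0.26, "ax": 0, "ay": 0, "az": 0, "hand": 5}, {"x": 0, "y": 0.28, "z": -0.19, "ax": 0, "ay": 0, "az": 0, "hand": 5}, {"x": 0, "y": 0.32, "z": -0.1, "ax": 0, "ay": 0, "az": 0, "hand": 5}, {"x": 0, "y": 0.34, "z": 0, "ax": 0, "ay": 0, "az": 0, "hand": 5}, {"x": 0, "y": 0, "z": 0, "ax": 0, "ay": 0, "az": 0, "hand": 5}])

```text
time: 18.65
tool_pos: [0.5085, -0.1257, 0.2866]
orientation: [-0.002, 0.699, 0.715, -0.002]
force: [1.0, -8.2, -20.3]
width: 0.195
grasp_force: 41.3
```

```bash
python3 - <<'E'
from h import *
for i in range(3):
    r.grab_frame('side');s=r.get_state();print(s['time'],np.round(s['tool_pos'],4),np.round(s['force'],2),np.round(s['torque'],2),s['grasp_force'])
E
```

```text
18.7 [ 0.5082 -0.1258  0.2866] [  0.97  -8.42 -21.24] [-1.42 -0.15 -0.11] 41.29755198955536
18.75 [ 0.508  -0.1258  0.2867] [  1.53  -9.68 -22.13] [-1.4  -0.17 -0.11] 41.282753348350525
18.8 [ 0.5079 -0.1258  0.2867] [  1.09  -8.32 -22.52] [-1.41 -0.16 -0.12] 41.270028948783875
```

```bash
python3 k.py .21 .3 12
```

```text
0.51: y 0.31 z 0.12
0.81: y 0.27 z 0.21
1.11: y 0.19 z 0.28
1.41: y 0.10 z 0.32
1.71: y 0.00 z 0.34
2.01: y -0.10 z 0.32
2.31: y -0.19 z 0.28
2.61: y -0.26 z 0.21
2.91: y -0.31 z 0.13
3.21: y -0.34 z 0.03
3.51: y -0.33 z -0.07
3.81: y -0.29 z -0.17
```

apply_moves(series=[{"x": 0, "y": 0, "z": 0.09, "ax": 0, "ay": 0, "az": 0, "hand": 5}, {"x": 0, "y": 0, "z": 0, "ax": 0, "ay": 0, "az": 0, "hand": 5}])

```text
time: 19.0
tool_pos: [0.5085, -0.1257, 0.2859]
orientation: [0.0, 0.699, 0.715, -0.001]
force: [-0.0, -5.5, -1.5]
width: 0.192
grasp_force: 43.2
```

apply_moves(series=[{"x": 0, "y": 0.31, "z": 0.12, "ax": 0, "ay": 0, "az": 0, "hand": 5}, {"x": 0, "y": 0.27, "z": 0.21, "ax": 0, "ay": 0, "az": 0, "hand": 5}, {"x": 0, "y": 0.19, "z": 0.28, "ax": 0, "ay": 0, "az": 0, "hand": 5}, {"x": 0, "y": 0.1, "z": 0.32, "ax": 0, "ay": 0, "az": 0, "hand": 5}, {"x": 0, "y": 0, "z": 0, "ax": 0, "ay": 0, "az": 0, "hand": 5}])

```text
time: 19.5
tool_pos: [0.5437, -0.1252, 0.2477]
orientation: [0.001, 0.699, 0.715, -0.0]
force: [3.5, -7.3, -4.8]
width: 0.191
grasp_force: 42.9
```

apply_moves(series=[{"x": 0, "y": 0, "z": 0.34, "ax": 0, "ay": 0, "az": 0, "hand": 5}, {"x": 0, "y": -0.1, "z": 0.32, "ax": 0, "ay": 0, "az": 0, "hand": 5}, {"x": 0, "y": -0.19, "z": 0.28, "ax": 0, "ay": 0, "az": 0, "hand": 5}, {"x": 0, "y": -0.26, "z": 0.21, "ax": 0, "ay": 0, "az": 0, "hand": 5}, {"x": 0, "y": 0, "z": 0, "ax": 0, "ay": 0, "az": 0, "hand": 5}])

```text
time: 20.0
tool_pos: [0.5205, -0.1255, 0.2021]
orientation: [-0.0, 0.699, 0.715, -0.001]
force: [-3.3, -8.5, -3.1]
width: 0.195
grasp_force: 43.0
```

apply_moves(series=[{"x": -0.03, "y": -0.31, "z": 0.13, "ax": 0, "ay": 0, "az": 0, "hand": 5}, {"x": 0, "y": -0.34, "z": 0.03, "ax": 0, "ay": 0, "az": 0, "hand": 5}, {"x": 0, "y": -0.33, "z": -0.07, "ax": 0, "ay": 0, "az": 0, "hand": 5}, {"x": 0, "y": -0.29, "z": -0.17, "ax": 0, "ay": 0, "az": 0, "hand": 5}, {"x": 0, "y": 0, "z": 0, "ax": 0, "ay": 0, "az": 0, "hand": 5}])

```text
time: 20.5
tool_pos: [0.4703, -0.1265, 0.2068]
orientation: [0.0, 0.7, 0.715, 0.001]
force: [2.0, 6.4, 8.1]
width: 0.195
grasp_force: 43.9
```

```bash
python3 k.py 3.81 .3 13; python3 c.py .4712 -.1257 .206 1.59
```

```text
4.11: y -0.23 z -0.25
4.41: y -0.15 z -0.30
4.71: y -0.05 z -0.33
5.01: y 0.05 z -0.33
5.31: y 0.15 z -0.30
5.61: y 0.23 z -0.25
5.91: y 0.29 z -0.17
6.21: y 0.33 z -0.07
6.51: y 0.34 z 0.03
6.81: y 0.31 z 0.12
7.11: y 0.26 z 0.21
7.41: y 0.19 z 0.28
7.71: y 0.10 z 0.32
20.5 [ 0.4703 -0.1265  0.2068] ang 1.592 j [-0.5042  0.4938  1.8254  0.0024  0.8209 -0.5271] | units x 0.02 y 0.02 z 0.02 az 0.02
```

apply_moves(series=[{"x": 0, "y": -0.23, "z": -0.25, "ax": 0, "ay": 0, "az": 0, "hand": 5}, {"x": 0, "y": -0.15, "z": -0.3, "ax": 0, "ay": 0, "az": 0, "hand": 5}, {"x": 0, "y": -0.05, "z": -0.33, "ax": 0, "ay": 0, "az": 0, "hand": 5}, {"x": 0, "y": 0.05, "z": -0.33, "ax": 0, "ay": 0, "az": 0, "hand": 5}, {"x": 0, "y": 0.15, "z": -0.3, "ax": 0, "ay": 0, "az": 0, "hand": 5}, {"x": 0, "y": 0, "z": 0, "ax": 0, "ay": 0, "az": 0, "hand": 5}])

```text
time: 21.1
tool_pos: [0.4618, -0.1267, 0.2669]
orientation: [-0.0, 0.699, 0.715, 0.001]
force: [-0.8, 4.3, 4.2]
width: 0.195
grasp_force: 43.6
```

apply_moves(series=[{"x": 0, "y": 0.23, "z": -0.25, "ax": 0, "ay": 0, "az": 0, "hand": 5}, {"x": 0, "y": 0.29, "z": -0.17, "ax": 0, "ay": 0, "az": 0, "hand": 5}, {"x": 0, "y": 0.33, "z": -0.07, "ax": 0, "ay": 0, "az": 0, "hand": 5}, {"x": 0, "y": 0.34, "z": 0.03, "ax": 0, "ay": 0, "az": 0, "hand": 5}, {"x": 0, "y": 0, "z": 0, "ax": 0, "ay": 0, "az": 0, "hand": 5}])

```text
time: 21.6
tool_pos: [0.5101, -0.126, 0.2851]
orientation: [0.001, 0.699, 0.715, 0.001]
force: [5.9, 3.9, 5.4]
width: 0.194
grasp_force: 43.9
```

apply_moves(series=[{"x": 0, "y": 0.31, "z": 0.12, "ax": 0, "ay": 0, "az": 0, "hand": 5}, {"x": 0, "y": 0.26, "z": 0.21, "ax": 0, "ay": 0, "az": 0, "hand": 5}, {"x": 0, "y": 0.19, "z": 0.28, "ax": 0, "ay": 0, "az": 0, "hand": 5}, {"x": 0, "y": 0, "z": 0, "ax": 0, "ay": 0, "az": 0, "hand": 5}])

```text
time: 22.0
tool_pos: [0.5401, -0.1256, 0.2593]
orientation: [0.001, 0.699, 0.715, 0.001]
force: [6.3, -0.7, -1.7]
width: 0.192
grasp_force: 43.2
```

apply_moves(series=[{"x": 0, "y": 0.1, "z": 0.32, "ax": 0, "ay": 0, "az": 0, "hand": 5}, {"x": 0, "y": 0, "z": 0, "ax": 0, "ay": 0, "az": 0, "hand": 5}])

```text
time: 22.2
tool_pos: [0.5436, -0.1256, 0.2462]
orientation: [0.0, 0.699, 0.715, 0.0]
force: [6.6, -1.7, -4.6]
width: 0.193
grasp_force: 43.0
```

```bash
python3 k.py 7.71 .1 12; python3 c.py .4712 -.1257 .206 1.59
```

```text
7.81: y 0.01 z 0.11
7.91: y -0.00 z 0.11
8.01: y -0.01 z 0.11
8.11: y -0.02 z 0.11
8.21: y -0.03 z 0.11
8.31: y -0.04 z 0.10
8.41: y -0.05 z 0.10
8.51: y -0.06 z 0.09
8.61: y -0.07 z 0.09
8.71: y -0.08 z 0.08
8.81: y -0.09 z 0.07
8.91: y -0.09 z 0.06
22.2 [ 0.5436 -0.1256  0.2462] ang 1.592 j [-0.4371  0.5548  1.5827  0.0007  1.0033 -0.4591] | units x 0.04 y -1.81 z 1.00 az 0.02
```

apply_moves(series=[{"x": 0, "y": 0.01, "z": 0.11, "ax": 0, "ay": 0, "az": 0, "hand": 5}, {"x": 0, "y": 0, "z": 0.11, "ax": 0, "ay": 0, "az": 0, "hand": 5}, {"x": 0, "y": -0.01, "z": 0.11, "ax": 0, "ay": 0, "az": 0, "hand": 5}])

```text
time: 22.5
tool_pos: [0.5434, -0.1256, 0.2341]
orientation: [0.0, 0.699, 0.715, 0.0]
force: [3.3, -0.2, 3.8]
width: 0.198
grasp_force: 43.6
```

apply_moves(series=[{"x": 0, "y": -0.02, "z": 0.11, "ax": 0, "ay": 0, "az": 0, "hand": 5}])

```text
time: 22.6
tool_pos: [0.5425, -0.1256, 0.2296]
orientation: [0.0, 0.699, 0.715, -0.0]
force: [1.1, 0.6, 3.5]
width: 0.196
grasp_force: 43.6
```

apply_moves(series=[{"x": 0, "y": -0.03, "z": 0.11, "ax": 0, "ay": 0, "az": 0, "hand": 5}])

```text
time: 22.7
tool_pos: [0.5412, -0.1256, 0.2253]
orientation: [-0.0, 0.699, 0.715, -0.0]
force: [-0.1, 1.6, 12.4]
width: 0.195
grasp_force: 44.5
```

apply_moves(series=[{"x": 0, "y": 0, "z": 0, "ax": 0, "ay": 0, "az": 0, "hand": 5}, {"x": 0, "y": 0, "z": 0, "ax": 0, "ay": 0, "az": 0, "hand": 5}])

```text
time: 22.9
tool_pos: [0.5412, -0.1256, 0.2253]
orientation: [-0.0, 0.699, 0.715, -0.0]
force: [0.2, 0.2, 3.9]
width: 0.198
grasp_force: 43.8
```

apply_moves(series=[{"x": 0, "y": -0.02, "z": 0.05, "ax": 0, "ay": 0, "az": 0, "hand": 5}, {"x": 0, "y": 0, "z": 0, "ax": 0, "ay": 0, "az": 0, "hand": 5}])

```text
time: 23.1
tool_pos: [0.5406, -0.1256, 0.2243]
orientation: [0.0, 0.699, 0.715, 0.0]
force: [-0.1, 2.6, 11.3]
width: 0.195
grasp_force: 44.5
```

apply_moves(series=[{"x": 0, "y": -0.015, "z": 0.03, "ax": 0, "ay": 0, "az": 0, "hand": 5}, {"x": 0, "y": 0, "z": 0, "ax": 0, "ay": 0, "az": 0, "hand": 5}, {"x": 0, "y": 0, "z": 0, "ax": 0, "ay": 0, "az": 0, "hand": 5}])

```text
time: 23.4
tool_pos: [0.5403, -0.1255, 0.2237]
orientation: [0.001, 0.699, 0.715, 0.001]
force: [-0.7, 3.5, 17.1]
width: 0.197
grasp_force: 44.8
```

```bash
python3 - <<'E'
from h import *
a=save('side','d6.png');b=save('scene','s6.png');s=r.get_state();print(s['time'],s['tool_pos'],s['force'])
A=cv2.resize(a[160:310,240:390],(400,400),interpolation=2);B=cv2.resize(b[110:260,240:390],(400,400),interpolation=2)
cv2.imwrite('pics/c6.png',np.hstack([A,B])[:,:,::-1])
for c in('scene','side'):
    for t in('bar','connector'): print(c,t,[(round(q['score'],2),onz(c,q['uv'],.07)) for q in r.tip_of(c,t)[:3]])
E
```

```text
23.5 [ 0.54024841 -0.12554993  0.22364983] [-0.94777571  3.40748795 16.16627339]
scene bar [(0.65, array([0.50220006, 0.05309886, 0.07      ]))]
scene connector [(0.9, array([ 0.64905598, -0.3750328 ,  0.07      ])), (0.88, array([0.59317465, 0.0606576 , 0.07      ])), (0.74, array([ 0.64485162, -0.17622874,  0.07      ]))]
side bar [(0.74, array([0.49834309, 0.04938992, 0.07      ]))]
side connector [(0.93, array([ 0.58919343, -0.13363376,  0.07      ])), (0.66, array([ 0.59002336, -0.31585067,  0.07      ])), (0.61, array([0.59818592, 0.07253676, 0.07      ]))]
```

View pics/c6.png

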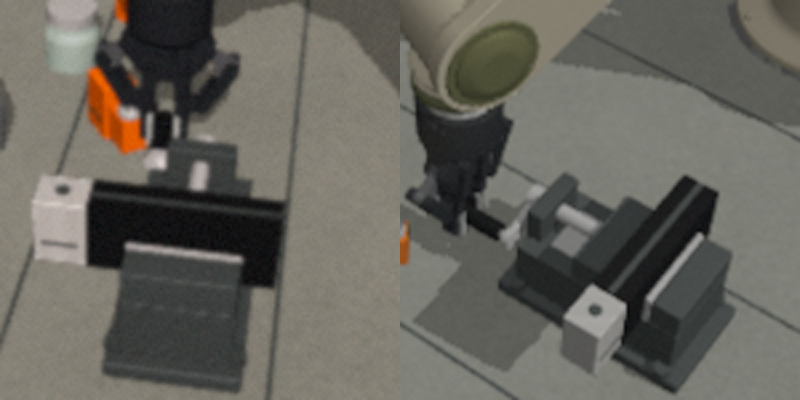

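Bar clamped (side crop: bar (185,235) against the jaw; connector (60,215)), 16 N at the handle. Releasing the crank and swinging round.

apply_moves(series=[{"x": 0, "y": 0, "z": 0, "ax": 0, "ay": 0, "az": 0, "hand": 45}, {"x": 0, "y": 0, "z": 0, "ax": 0, "ay": 0, "az": 0, "hand": 45}, {"x": 0, "y": 0, "z": 0, "ax": 0, "ay": 0, "az": 0, "hand": 45}, {"x": 0, "y": 0, "z": -1, "ax": 0, "ay": 0, "az": 0, "hand": 45}, {"x": 0, "y": 0, "z": -1, "ax": 0, "ay": 0, "az": 0, "hand": 45}, {"x": 0, "y": 0, "z": -1, "ax": 0, "ay": 0, "az": 0, "hand": 45}, {"x": 0, "y": 0, "z": -1, "ax": 0, "ay": 0, "az": 0, "hand": 80}, {"x": 0, "y": -0.8, "z": -0.4, "ax": 0, "ay": 0, "az": 0, "hand": 80}, {"x": 0, "y": -0.8, "z": 0, "ax": 0, "ay": 0, "az": 0, "hand": 80}, {"x": 0, "y": 0, "z": 0, "ax": 0, "ay": 0, "az": 1, "hand": 80}])

```text
time: 24.7
tool_pos: [0.4737, -0.1268, 0.3984]
orientation: [-0.001, 0.735, 0.678, -0.0]
force: [0.4, -0.2, 0.0]
width: 0.934
grasp_force: 0.0
```

apply_moves(series=[{"x": 0, "y": 0, "z": 0, "ax": 0, "ay": 0, "az": 1, "hand": 80}, {"x": 0, "y": 0, "z": 0, "ax": 0, "ay": 0, "az": 1, "hand": 80}, {"x": 0, "y": 0, "z": 0, "ax": 0, "ay": 0, "az": 1, "hand": 80}, {"x": 0, "y": 0, "z": 0, "ax": 0, "ay": 0, "az": 1, "hand": 80}, {"x": 0, "y": 0, "z": 0, "ax": 0, "ay": 0, "az": 1, "hand": 80}, {"x": 0, "y": 0, "z": 0, "ax": 0, "ay": 0, "az": 1, "hand": 80}, {"x": 0, "y": 0, "z": 0, "ax": 0, "ay": 0, "az": 1, "hand": 80}, {"x": 0, "y": 0, "z": 0, "ax": 0, "ay": 0, "az": 1, "hand": 80}, {"x": 0, "y": 0, "z": 0, "ax": 0, "ay": 0, "az": 1, "hand": 80}, {"x": 0, "y": 0, "z": 0, "ax": 0, "ay": 0, "az": 1, "hand": 80}])

```text
time: 25.7
tool_pos: [0.4759, -0.1271, 0.3977]
orientation: [-0.0, 0.97, 0.242, -0.001]
force: [0.0, 0.7, 1.0]
width: 0.934
grasp_force: 0.0
```

apply_moves(series=[{"x": 0, "y": 0, "z": 0, "ax": 0, "ay": 0, "az": 1, "hand": 80}, {"x": 0, "y": 0, "z": 0, "ax": 0, "ay": 0, "az": 1, "hand": 80}, {"x": 0, "y": 0, "z": 0, "ax": 0, "ay": 0, "az": 1, "hand": 80}, {"x": 0, "y": 0, "z": 0, "ax": 0, "ay": 0, "az": 1, "hand": 80}, {"x": 0, "y": 0, "z": 0, "ax": 0, "ay": 0, "az": 0.7, "hand": 80}, {"x": -0.3, "y": -0.9, "z": 0, "ax": 0, "ay": 0, "az": 0, "hand": 80}, {"x": -0.3, "y": -0.9, "z": 0, "ax": 0, "ay": 0, "az": 0, "hand": 80}, {"x": -0.3, "y": -0.9, "z": 0, "ax": 0, "ay": 0, "az": 0, "hand": 80}, {"x": -0.3, "y": -0.9, "z": 0, "ax": 0, "ay": 0, "az": 0, "hand": 80}, {"x": 0, "y": 0, "z": 0, "ax": 0, "ay": 0, "az": 0, "hand": 80}])

```text
time: 26.7
tool_pos: [0.4233, 0.0186, 0.398]
orientation: [-0.0, 1.0, 0.013, -0.001]
force: [0.0, -0.3, -0.4]
width: 0.939
grasp_force: 0.0
```

```bash
python3 c.py .597 .0515 .257 .02; python3 - <<'E'
from h import *
p=r.camera_params('wrist'); w=save('wrist','w7.png').copy()
for t in('bar','connector'): print(t,[(round(q['score'],2),np.round(q['uv']),onz('wrist',q['uv'],.07,p)) for q in r.tip_of('wrist',t)[:3]])
w=w[:,:,::-1].copy()
bx,by,ya=.4985,.0495,.02
c,s=np.cos(ya),np.sin(ya)
def pt(x,y,z): return tuple(proj(None,[bx+c*x-s*y,by+s*x+c*y,z],p).astype(int).tolist())
for z in(.13,):
    q=[pt(x,y,z) for x,y in((-.075,-.018),(.117,-.018),(.117,.018),(-.075,.018))]
    for i in range(4): cv2.line(w,q[i],q[(i+1)%4],(0,0,255),1)
cv2.line(w,pt(.075,-.018,.13),pt(.075,.018,.13),(0,0,255),1)
cv2.imwrite('pics/c7.png',w)
E
```

```text
26.7 [0.4233 0.0186 0.398 ] ang 0.027 j [-0.2343  0.0933  1.7874  0.0005  1.2624  1.3099] | units x 4.36 y -0.71 z 3.53 az 0.07
bar [(0.63, array([247., 111.]), array([0.49966696, 0.05339219, 0.07      ]))]
connector [(0.69, array([510.,  14.]), array([ 0.58415251, -0.1710741 ,  0.07      ]))]
```

View pics/c7.png

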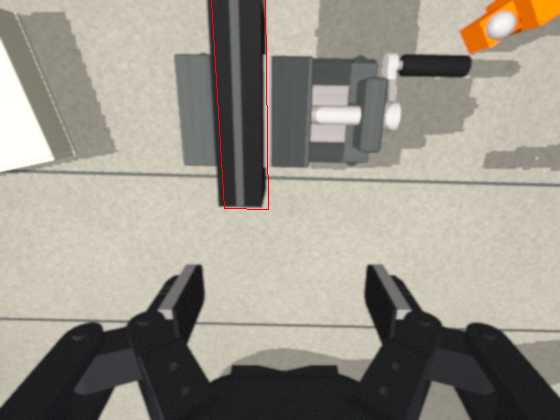

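apply_moves(series=[{"x": 0.8, "y": -0.15, "z": 0, "ax": 0, "ay": 0, "az": 0, "hand": 80}, {"x": 1, "y": -0.17, "z": 0, "ax": 0, "ay": 0, "az": 0, "hand": 80}, {"x": 1, "y": -0.17, "z": 0, "ax": 0, "ay": 0, "az": 0, "hand": 80}, {"x": 1, "y": -0.17, "z": 0, "ax": 0, "ay": 0, "az": 0, "hand": 80}, {"x": 0.5, "y": -0.08, "z": 0, "ax": 0, "ay": 0, "az": 0.1, "hand": 80}, {"x": 0, "y": 0, "z": 1, "ax": 0, "ay": 0, "az": 0, "hand": 80}, {"x": 0, "y": 0, "z": 0, "ax": 0, "ay": 0, "az": 0, "hand": 80}, {"x": 0, "y": 0, "z": 0, "ax": 0, "ay": 0, "az": 0, "hand": 80}])

```text
time: 27.65
tool_pos: [0.5962, 0.0484, 0.3583]
orientation: [-0.0, 1.0, 0.006, -0.001]
force: [1.2, 0.1, 0.8]
width: 0.933
grasp_force: 0.0
```

```bash
python3 c.py .595 .053 .257 .017
```

```text
27.65 [0.5962 0.0484 0.3583] ang 0.012 j [-0.1147  0.5103  1.3317 -0.0001  1.3012  1.4446] | units x -0.03 y -0.12 z 2.53 az -0.05
```

apply_moves(series=[{"x": 0, "y": -0.12, "z": 0.7, "ax": 0, "ay": 0, "az": 0, "hand": 80}, {"x": 0, "y": 0, "z": 0.9, "ax": 0, "ay": 0, "az": 0, "hand": 80}, {"x": 0, "y": 0, "z": 0.7, "ax": 0, "ay": 0, "az": 0, "hand": 80}, {"x": 0, "y": 0, "z": 0.23, "ax": 0, "ay": 0, "az": 0, "hand": 80}, {"x": 0, "y": 0, "z": 0, "ax": 0, "ay": 0, "az": 0, "hand": 60}, {"x": 0, "y": 0, "z": 0, "ax": 0, "ay": 0, "az": 0, "hand": 20}, {"x": 0, "y": 0, "z": 0, "ax": 0, "ay": 0, "az": 0, "hand": 20}, {"x": 0, "y": 0, "z": 0, "ax": 0, "ay": 0, "az": 0, "hand": 20}, {"x": 0, "y": 0, "z": 0, "ax": 0, "ay": 0, "az": 0, "hand": 20}, {"x": 0, "y": 0, "z": 0, "ax": 0, "ay": 0, "az": 0, "hand": 20}], squeeze=80)

```text
time: 28.65
tool_pos: [0.5965, 0.0549, 0.2596]
orientation: [-0.001, 1.0, 0.006, 0.002]
force: [1.5, 7.0, 6.4]
width: 0.412
grasp_force: 79.1
```

apply_moves(series=[{"x": 0, "y": 0, "z": 0, "ax": 0, "ay": 0, "az": 0, "hand": 20}, {"x": 0, "y": 0, "z": 0, "ax": 0, "ay": 0, "az": 0, "hand": 20}, {"x": 0, "y": 0, "z": 0, "ax": 0, "ay": 0, "az": 0, "hand": 20}])

```text
time: 28.95
tool_pos: [0.5965, 0.0549, 0.2597]
orientation: [-0.001, 1.0, 0.006, 0.002]
force: [0.5, 6.3, 6.0]
width: 0.415
grasp_force: 79.1
```

apply_moves(series=[{"x": 0, "y": -0.02, "z": -0.015, "ax": 0, "ay": 0, "az": 0, "hand": 20}, {"x": 0.05, "y": 0, "z": 0, "ax": 0, "ay": 0, "az": 0, "hand": 20}, {"x": 0.1, "y": 0, "z": 0, "ax": 0, "ay": 0, "az": 0, "hand": 20}, {"x": 0.1, "y": 0, "z": 0, "ax": 0, "ay": 0, "az": 0, "hand": 20}])

```text
time: 29.35
tool_pos: [0.6049, 0.0554, 0.2586]
orientation: [-0.0, 1.0, 0.007, -0.003]
force: [-15.7, 1.4, 13.8]
width: 0.411
grasp_force: 79.1
```

apply_moves(series=[{"x": 0.15, "y": 0, "z": 0, "ax": 0, "ay": 0, "az": 0, "hand": 20}, {"x": 0.15, "y": 0, "z": 0, "ax": 0, "ay": 0, "az": 0, "hand": 20}, {"x": 0.15, "y": 0, "z": 0, "ax": 0, "ay": 0, "az": 0, "hand": 20}, {"x": 0.15, "y": 0, "z": 0, "ax": 0, "ay": 0, "az": 0, "hand": 20}])

```text
time: 29.75
tool_pos: [0.6299, 0.0554, 0.2584]
orientation: [0.0, 1.0, 0.006, -0.001]
force: [-3.2, 0.4, 2.3]
width: 0.412
grasp_force: 79.0
```

apply_moves(series=[{"x": 0.3, "y": 0, "z": 0, "ax": 0, "ay": 0, "az": 0, "hand": 20}, {"x": 0.5, "y": 0, "z": 0, "ax": 0, "ay": 0, "az": 0, "hand": 20}, {"x": 0.2, "y": 0, "z": -0.5, "ax": 0, "ay": 0, "az": 0, "hand": 20}, {"x": 0, "y": 0, "z": -1, "ax": 0, "ay": 0, "az": 0, "hand": 20}, {"x": 0, "y": 0, "z": -0.8, "ax": 0, "ay": 0, "az": 0, "hand": 20}, {"x": 0, "y": 0, "z": 0, "ax": 0, "ay": 0, "az": 0, "hand": 20}])

```text
time: 30.35
tool_pos: [0.6702, 0.0557, 0.355]
orientation: [0.001, 1.0, 0.006, 0.004]
force: [0.3, -0.5, -1.0]
width: 0.415
grasp_force: 79.6
```

```bash
python3 c.py .505 .352 .21 .012; python3 - <<'E'
from h import *
b=[]
for c in('scene','side'):
    i=r.grab_frame(c); b.append(cv2.resize(i[90:300,200:410] if c=='scene' else i[140:350,200:410],(400,400),interpolation=2))
    for t,z in(('bar',.07),('tray',0)): print(c,t,[(round(q['score'],2),onz(c,q['uv'],z)) for q in r.tip_of(c,t)[:2]])
cv2.imwrite('pics/c8.png',np.hstack(b)[:,:,::-1])
E
```

```text
30.35 [0.6702 0.0557 0.355 ] ang 0.013 j [-0.0908  0.6813  1.0584 -0.0004  1.3933  1.4673] | units x -4.04 y -7.46 z 3.63 az 0.01
scene bar [(0.66, array([0.50020527, 0.04983341, 0.07      ]))]
scene tray [(0.57, array([0.49022253, 0.34874438, 0.        ]))]
side bar [(0.59, array([0.50195744, 0.05459144, 0.07      ]))]
side tray [(0.58, array([0.50396559, 0.35030553, 0.        ]))]
```

View pics/c8.png

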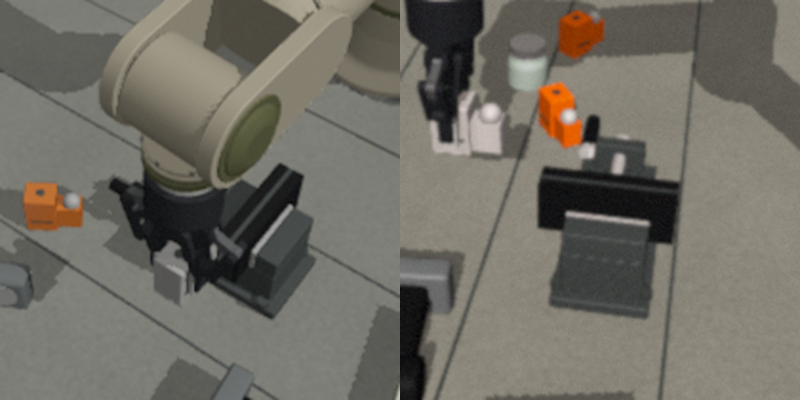

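Connector free and in the gripper (side crop (465,130)), bar still clamped. Carrying it to the tray.

apply_moves(series=[{"x": -0.3, "y": -0.6, "z": 0, "ax": 0, "ay": 0, "az": 0, "hand": 20}, {"x": -0.45, "y": -0.83, "z": 0, "ax": 0, "ay": 0, "az": 0, "hand": 20}, {"x": -0.45, "y": -0.83, "z": 0, "ax": 0, "ay": 0, "az": 0, "hand": 20}, {"x": -0.45, "y": -0.83, "z": 0, "ax": 0, "ay": 0, "az": 0, "hand": 20}, {"x": -0.45, "y": -0.83, "z": 0, "ax": 0, "ay": 0, "az": 0, "hand": 20}, {"x": -0.45, "y": -0.83, "z": 0, "ax": 0, "ay": 0, "az": 0, "hand": 20}, {"x": -0.45, "y": -0.83, "z": 0, "ax": 0, "ay": 0, "az": 0, "hand": 20}, {"x": -0.45, "y": -0.83, "z": 0, "ax": 0, "ay": 0, "az": 0, "hand": 20}, {"x": -0.45, "y": -0.83, "z": 0, "ax": 0, "ay": 0, "az": 0, "hand": 20}, {"x": -0.2, "y": -0.2, "z": 0, "ax": 0, "ay": 0, "az": 0, "hand": 20}])

```text
time: 31.65
tool_pos: [0.5003, 0.354, 0.3489]
orientation: [-0.0, 1.0, 0.008, -0.001]
force: [0.2, -1.7, -1.8]
width: 0.415
grasp_force: 79.9
```

apply_moves(series=[{"x": 0, "y": 0, "z": 1, "ax": 0, "ay": 0, "az": 0, "hand": 20}, {"x": 0, "y": 0, "z": 1, "ax": 0, "ay": 0, "az": 0, "hand": 20}, {"x": 0, "y": 0, "z": 0.6, "ax": 0, "ay": 0, "az": 0, "hand": 20}, {"x": 0, "y": 0, "z": 0, "ax": 0, "ay": 0, "az": 0, "hand": 20}, {"x": 0, "y": 0, "z": 0, "ax": 0, "ay": 0, "az": 0, "hand": 20}])

```text
time: 32.15
tool_pos: [0.5026, 0.3511, 0.2462]
orientation: [0.0, 1.0, 0.006, 0.0]
force: [-0.2, -0.3, -0.9]
width: 0.41
grasp_force: 79.8
```

```bash
python3 c.py .505 .352 .195 .012; python3 - <<'E'
from h import *
for c in('scene','side'):
    r.grab_frame(c); print(c,[(round(q['score'],2),onz(c,q['uv'],0)) for q in r.tip_of(c,'tray')[:2]])
E
```

```text
32.15 [0.5026 0.3511 0.2462] ang 0.012 j [ 0.419   0.6588  1.3981 -0.0001  1.0845  1.9774] | units x 0.06 y -0.02 z 1.28 az 0.00
scene [(0.71, array([0.49024216, 0.35122123, 0.        ]))]
side [(0.78, array([0.50332726, 0.35094264, 0.        ]))]
```

apply_moves(series=[{"x": 0.1, "y": 0, "z": 0.5, "ax": 0, "ay": 0, "az": 0, "hand": 20}, {"x": 0, "y": 0, "z": 0.5, "ax": 0, "ay": 0, "az": 0, "hand": 20}, {"x": 0, "y": 0, "z": 0.25, "ax": 0, "ay": 0, "az": 0, "hand": 20}, {"x": 0, "y": 0, "z": 0, "ax": 0, "ay": 0, "az": 0, "hand": 20}, {"x": 0, "y": 0, "z": 0, "ax": 0, "ay": 0, "az": 0, "hand": 20}])

```text
time: 32.85
tool_pos: [0.5064, 0.3515, 0.1965]
orientation: [-0.0, 1.0, 0.006, 0.001]
force: [0.0, -0.9, -1.2]
width: 0.415
grasp_force: 79.5
```

apply_moves(series=[{"x": 0, "y": 0, "z": 0, "ax": 0, "ay": 0, "az": 0, "hand": 45}, {"x": 0, "y": 0, "z": 0, "ax": 0, "ay": 0, "az": 0, "hand": 65}, {"x": 0, "y": 0, "z": 0, "ax": 0, "ay": 0, "az": 0, "hand": 65}, {"x": 0, "y": 0, "z": 0, "ax": 0, "ay": 0, "az": 0, "hand": 65}, {"x": 0, "y": 0, "z": -0.7, "ax": 0, "ay": 0, "az": 0, "hand": 65}, {"x": 0, "y": 0, "z": -1, "ax": 0, "ay": 0, "az": 0, "hand": 65}, {"x": 0, "y": 0, "z": -1, "ax": 0, "ay": 0, "az": 0, "hand": 65}, {"x": 0, "y": 0, "z": -1, "ax": 0, "ay": 0, "az": 0, "hand": 65}, {"x": 0, "y": 0, "z": 0, "ax": 0, "ay": 0, "az": 0, "hand": 65}, {"x": 0, "y": 0, "z": 0, "ax": 0, "ay": 0, "az": 0, "hand": 65}])

```text
time: 33.85
tool_pos: [0.506, 0.3514, 0.3442]
orientation: [-0.0, 1.0, 0.006, 0.001]
force: [0.4, -0.2, -1.6]
width: 0.763
grasp_force: 0.0
```

```bash
python3 - <<'E'
from h import *
s=r.get_state();print(s['time'],s['tool_pos'],s['width'],s['force'])
for c in('side','scene'):
    r.grab_frame(c)
    for t,z in(('tray',0),('connector',.005),('bar',.07),('driver',0),('tape',0),('jar',0)): print(c,t,[(round(q['score'],2),np.round(onz(c,q['uv'],z),3)) for q in r.tip_of(c,t)[:4]], [np.round(q['box']) for q in r.spot_in(c,t)[:4]] if t in('connector','tray') else '')
E
```

```text
33.85 [0.50604221 0.35137521 0.34417669] 0.7631565505484489 [ 0.37586693 -0.15575137 -1.59908657]
side tray [(0.68, array([0.505, 0.347, 0.   ]))] [array([236., 354., 334., 416.])]
side connector [(0.63, array([0.509, 0.355, 0.005]))] [array([264., 370., 318., 409.])]
side bar [] 
side driver [(0.74, array([ 0.71 ,  0.274, -0.   ]))] 
side tape [(0.94, array([ 0.728, -0.163,  0.   ]))] 
side jar [] 
scene tray [(0.66, array([0.492, 0.35 , 0.   ])), (0.55, array([0.506, 0.354, 0.   ]))] [array([405., 248., 481., 333.]), array([432., 267., 457., 306.])]
scene connector [(0.84, array([0.504, 0.353, 0.005])), (0.83, array([ 0.616, -0.419,  0.005])), (0.74, array([ 0.609, -0.207,  0.005]))] [array([211., 187., 241., 212.]), array([430., 266., 461., 307.]), array([154., 147., 169., 175.])]
scene bar [(0.55, array([0.504, 0.046, 0.07 ]))] 
scene driver [(0.6, array([0.714, 0.269, 0.   ]))] 
scene tape [(0.94, array([ 0.733, -0.167,  0.   ]))] 
scene jar [(0.75, array([ 0.677, -0.326,  0.   ]))]
```

The networks place the connector at the tray's centre in both views. The fingers are open and clear, and the bystanders have not moved.

```bash
python3 -c "
from workcell import r
print(r.sign_off())"
```

```text
the job is handed in; nothing more can be done
None
```

The job is handed in at about 34 s of the 72 s: the bar was last seen clamped on the vise bed, the connector rests released in the white tray, and the other things on the bench are where they were; the sign-off returned no verdict.

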